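# Side stand down, frame held upright

### The arm

A 6-joint arm with a two-finger parallel gripper is mounted at the origin on the work surface. World frame = base frame: x ahead of the robot, y to its left, z up, the work surface at z = 0. Lengths are in m, angles in rad, forces in N, time in s.
With the tool pointing down it reaches from about 0.4 to 0.825 m from the base axis. Payload 7 kg.
Tool frame: the origin (TCP) lies at the centre of the arm's flange, where the gripper is bolted on; the fingertips stand 178 mm ahead of it and the grasp point (between the pads) lies ahead of it (tcp_to_grasp is the z of the grasp point in the tool frame, in m); z points along the fingers, x is the direction in which the jaws open and shut, and the axes are right-handed (so a half turn about z gives the same grasp; the last joint's range is limited). The gripper opens to 88 mm and grips with 3 to 60 N. Pads are 19 mm wide; open, the fingers measure 130 mm over their backs; the gripper's body (78 mm by 193 mm) begins 47 mm behind the grasp point.
Start: joints at [1.583, 0.359, 0.012, 0, -1.224, -0.288], TCP at [0.184, 0.649, 0.405] pointing down, gripper open.
Joint ranges: [-3.07, 3.07], [-1.43, 2.12], [-1.02, 1.25], [-3.03, 1.67], [-3.05, -0], [-3.03, 3.03]. Speed limits (rad/s): [2.39, 2.39, 3.01, 3.14, 3.14, 3.14].

### API

Orientations are given as [roll, pitch, yaw] about the fixed x, y, z axes, in that order (R = Rz(yaw) Ry(pitch) Rx(roll)).
In Python, from station import get_state, grab_frame, job_done, tcp_to_grasp gives the robot as it stands.
- The arm moves only by the tool drive_tool, never from a script. Its argument "moves" is a list of rows, each a list of 7 numbers: the shift along the tool's x, y, z in mm, then the turn, a rotation vector about the tool's x, y, z in degrees, then the closure, from -1 (fully open) to 1 (shut), so that 0 is half open. In form: [[dx, dy, dz, ax, ay, az, claw], ...]. A call has 1 to 12 rows; each row is the pose to reach, as a shift and turn from the pose commanded when the call began, along the tool's axes at that moment; what a row does not reach only later rows make up. A row lasts 1/8 s, in which the tool goes at most 62.5 mm and 10.7 degrees, less where a joint would pass 70% of its speed; a pose out of reach is approached as far as the arm can. A call with a gripper value outside its range is refused whole. The fingers move at their own pace and stop on an object; "grip_force" is the grip in N (left out, the last holds). Time passes only in rows, so rows that repeat a pose let the fingers close. It gives the time, the measured TCP pose, the force and the opening at its end, in the units of the state.
- get_state(): the state, without advancing time (a new reading comes with each control period).
- grab_frame(name): name is "side" or "top"; returns a dict with "img" (480x640x3 uint8, red, green, blue), "range_z" (480x640 float32, m along the optical axis (not along the pixel's ray), 0 where there is no reading), "fovy" (degrees; the focal length in pixels is half the picture's height over the tangent of half this angle, whatever the lens; pixels are square), "cx", "cy" (the principal point, pixels), "rvec" (rotation vector, rad) and "tvec" (3), from world to camera coordinates, as OpenCV has them. Camera axes: x right, y down, z forward; pixel columns grow to the right and rows downward; lengths in m; the calibration is good to about 2 mm. A picture is of the moment at which its call begins.
- job_done(): hands the job in, once; it reports no verdict.
The state is a dict: "t": time; "q": joint angles; "qd": joint speeds; "joint_efforts": joint torques, N m; "eef_pos": TCP position; "ee_rot": TCP orientation; "force": force on the tool from outside, world axes, zero at the start; "moment": the same for the moment, N m; "width": finger opening in m.
Only numpy, scipy, OpenCV 4.12 (cv2) and the standard library are available. Lean on these libraries where they do the work, as an engineer would, in place of code of your own. Each camera call takes 0.05 s, during which the arm holds its last target. There are 200 camera calls.

### The job

The scooter frame stub leans on its rest with the side stand folded up. Press the side stand down past its dead centre so that it snaps fully down, then raise the frame to upright and finish while still holding it upright with the gripper, so that the hub can be worked on; do not let go at the end. Do not push the frame over to the other side, and leave the jar, shift drum and axle nut where they are.

Things in the scene. Friction and masses are not known exactly. Their poses are not given: they have to be found in the camera images.
- foot: fixed steel pivot foot of the frame, plate 190 x 220 x 12 mm; origin on the desk directly under the tipping axis; y along the tipping axis, x level, square to the frame, to the side with the side stand (away from the robot, within 25 degrees). Two 71 mm high rest posts on its -x side, where the frame leans
- frame: black frame stub, about 2.6 kg: upside-down U of 20 mm tube, 160 mm wide, 250 mm high, turns freely about its y. Origin on the tipping axis 35 mm above the desk, midway between the U's legs; z up along the U (vertical when upright), x towards the side-stand side. Starts leaning 0.45 rad to its -x side (towards the robot) on the rest posts. A plate fills the U from z = 77 to 133 mm, open above
- hub (a point): centre of the rust-streaked steel hub, 100 mm diameter, axis along the frame's x, bolted to its -x side, reaching from x = -5 to -91 mm; centre at z = 105 mm of the frame. Its weight makes the frame fall back on the rest when not held (about 7.5 N at the top bar leaning, 2.5 N upright). Tipped over about 11 degrees past upright to +x, the frame falls the other way
- bar_mid (a point): middle of the top bar of the U, a round black tube 20 mm in diameter along the frame's y, straight for 90 mm, at x = 0, y = 0, z = 240 mm of the frame; free all round, good to grip from above or to push; a round bar, so it may turn between the fingers
- stand (a joint): angle of the side stand about an axis along the frame's x: 0 folded up, 1.83 fully down. An over-centre spring holds it at either end: pressed down it resists (2 to 3 N at 75 mm from its pivot) until about 0.7, then snaps down to 1.83 by itself; let go earlier it springs back up
- stand_foot (a point): centre of the rubber foot (28 mm disc) at the end of the side stand, a 16 mm round chrome rod, 120 mm from its pivot. Pivot at x = 50, y = -60, z = 110 mm of the frame; it swings in the plane x = 50 mm: folded it points to +y, rising 20 degrees to +z; down it points to -z, clear of the desk. Only its bracket and spring (y = -90 to -30 mm) lie near it
- jar: closed amber glass jar, 72 mm diameter, 100 mm high, near the +y end of the foot; origin at the centre of its underside; to be left alone
- shift_drum: black steel shift drum standing upright, 52 mm diameter, 80 mm high, near the -y end of the foot; origin at the centre of its underside; to be left alone
- axle_nut: large brass hexagon nut lying flat, 45 mm across flats, 20 mm high, on the +x side of the foot; origin at the centre of its underside; to be left alone

How it is judged:
By the outcome, as a careful person would: the job done as asked, in the order asked, and still so for the second after the job is handed in, while the arm keeps its last pose, push and grip.
It also fails if it takes over 42 s, if anything falls off the work surface, if the arm or the gripper's body presses on something with over 40 N, if the wrist force passes 120 N, or if a joint passes its speed limit or range.

## Working session

There is one attempt and no reset: what is moved stays moved. The work goes in short steps, Python scripts to look and compute and a tool call to move; the robot and the scene stay as the last step left them, time stands still between calls to the robot, and variables do not carry over. Pictures are saved under pics/ and viewed, about 8 in all and at most 12, crops included, and the job is handed in when it is done.

Besides the shell and the picture viewer there is one more tool, called after ">>>" as a command line: name --pt "numbers of a row" for each row, then --argument value for the rest. drive_tool: Moves the arm, as the interface text tells. Its arguments: {"type":"object","properties":{"moves":{"type":"array"},"grip_force":{"type":"number"}},"required":["moves"]}

```bash
ls; mkdir -p pics
cat > h.py <<'E'
import numpy as np, cv2
from scipy.spatial.transform import Rotation as R
from station import *
def cam(n):
    f=grab_frame(n); fl=240/np.tan(np.radians(f["fovy"])/2)
    Rm=R.from_rotvec(np.ravel(f["rvec"])).as_matrix(); t=np.ravel(f["tvec"])
    return f,fl,Rm,t
def cloud(n):
    f,fl,Rm,t=cam(n); z=f["range_z"]; v,u=np.mgrid[:480,:640]
    P=np.stack([(u-f["cx"])/fl*z,(v-f["cy"])/fl*z,z],-1)
    W=(P-t)@Rm; W[z<=0]=np.nan
    return f,W
def proj(n,p):
    f,fl,Rm,t=cam(n); c=np.asarray(p)@Rm.T+t
    return c[...,:2]/c[...,2:]*fl+[f["cx"],f["cy"]]
def save(n,name): 
    f,W=cloud(n); cv2.imwrite(f"pics/{name}.png",f["img"][...,::-1]); np.save(f"pics/{name}.npy",W); return f,W
E
python3 - <<'E'
from h import *
print(get_state(),tcp_to_grasp)
for n in("side","top"):
    f,W=save(n,n+"0"); print(n,f["fovy"],-R.from_rotvec(np.ravel(f["rvec"])).as_matrix().T@np.ravel(f["tvec"]))
E
```

```text
pics
{'t': 0.0, 'q': array([ 1.58308856e+00,  3.59384953e-01,  1.10613262e-02, -3.63583704e-04,
       -1.22407594e+00, -2.88112523e-01]), 'qd': array([ 5.21966229e-04, -1.78621607e-03,  3.20396118e-05,  1.48223780e-03,
        5.06228652e-04, -3.49251922e-04]), 'joint_efforts': array([ 2.00795825e-03, -5.82716060e+01,  2.93054152e+01,  6.99746087e+00,
        6.78650526e-03, -1.59403389e-04]), 'eef_pos': array([0.1837643 , 0.64930443, 0.40372234]), 'ee_rot': array([-3.14146476e+00, -1.63428574e-03, -1.84674055e+00]), 'force': array([-0.08094231,  0.16618138, -0.35394783]), 'moment': array([-0.03127677,  0.01582154,  0.03417233]), 'width': 0.08750169158436336} 0.1593
side 57.90445234823191 [ 0.93168552 -0.47871025  0.64605179]
top 44.036521334222755 [0.58553522 0.06095744 1.21669576]
```

View pics/side0.png

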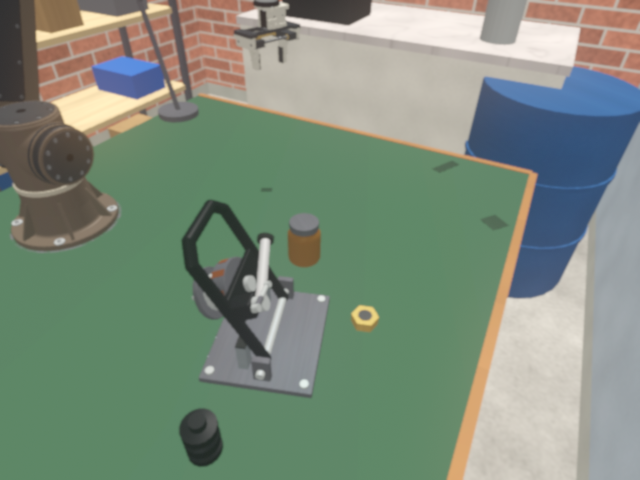

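View pics/top0.png

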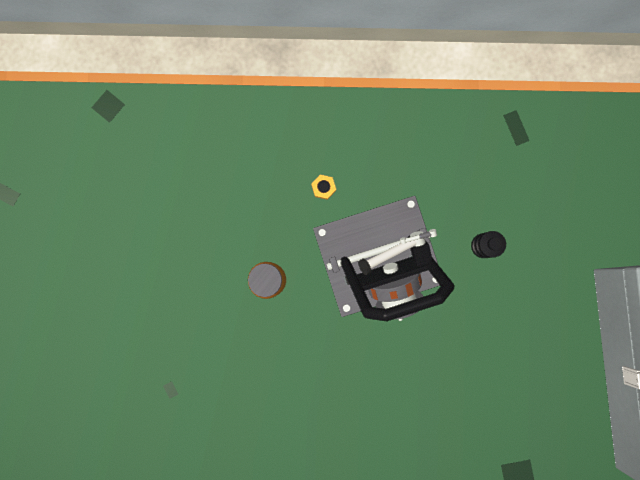

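The side view shows the frame leaning toward the robot, with the stand rod at about (263,265) and its foot at (265,240). The top view shows the bar at about (410,308), the stand foot at (365,266), the jar at (266,280), the drum at (489,244) and the nut at (324,186).

```bash
cat > fit.py <<'E'
from h import *
from scipy.optimize import least_squares
f,W=cloud("top")
P=W.reshape(-1,3); I=f["img"].reshape(-1,3).astype(int)
ok=np.isfinite(P[:,0])&(abs(P[:,0]-.55)<.3)&(abs(P[:,1]+.05)<.3); P=P[ok]; I=I[ok]
# plate: height 12mm
notgreen=~(I[:,1]>I[:,0]+25)
pl=P[(P[:,2]>.008)&(P[:,2]<.016)&notgreen]
roi=W[...,2]
print("plate n",len(pl), pl.mean(0))
# from bolts px -> plane z .012
rect=cv2.minAreaRect((pl[:,:2]*1000).astype(np.float32)); print("rect",rect)
bar=P[(P[:,2]>.235)&(P[:,2]<.30)]; print("bar",len(bar),bar.min(0),bar.max(0),bar.mean(0))
c=bar.mean(0); u,s,v=np.linalg.svd(bar-c); print("dir",v[0],"yaw of +x deg",np.degrees(np.arctan2(v[0][1],v[0][0]))%180-90)
t=(bar-c)@v[0]; print(t.min(),t.max())
for nm,(x,y) in dict(jar=(266,280),drum=(489,244),nut=(324,186),sfoot=(365,266)).items(): print(nm,W[y-3:y+4,x-3:x+4].reshape(-1,3).mean(0))
E
python3 fit.py
python3 - <<'E'
from h import *
# bolts on z=.013 plane
f,fl,Rm,t=cam("top"); C=-Rm.T@t
for p in [(322,232),(411,204),(347,308),(330,267),(436,233)]:
    d=Rm.T@np.array([(p[0]-f["cx"])/fl,(p[1]-f["cy"])/fl,1]); z=.013 if p[0] in(322,411,347) else .04
    print(p,C+d*(z-C[2])/d[2])
E
```

```text
plate n 4966 [ 0.65222735 -0.04927442  0.01223868]
rect ((623.1328125, -78.82061767578125), (377.3373107910156, 279.71673583984375), 71.95310974121094)
bar 1160 [ 0.51494526 -0.16638034  0.23505872] [ 0.57988799 -0.01869254  0.26560735] [ 0.54042117 -0.09326712  0.25500394]
dir [-0.32061062  0.94713389 -0.01209253] yaw of +x deg 18.701274836919765
-0.07959294793998178 0.0753109801451536
jar [0.57475032 0.1530173  0.10012386]
drum [nan nan nan]
nut [0.76641231 0.04630518 0.02091714]
sfoot [ 0.6026176  -0.0238822   0.20172772]
(322, 232) [0.67328167 0.04865461 0.013     ]
(411, 204) [ 0.73385957 -0.13193226  0.013     ]
(347, 308) [ 0.52053462 -0.00443785  0.013     ]
(330, 267) [0.60211713 0.03187947 0.04      ]
(436, 233) [ 0.67344143 -0.17777692  0.04      ]
```

```bash
cat > fit2.py <<'E'
from h import *
from scipy.optimize import least_squares
f,W=cloud("top"); P=W.reshape(-1,3); P=P[np.isfinite(P[:,0])&(abs(P[:,0]-.55)<.2)&(abs(P[:,1]+.08)<.2)&(P[:,2]>.05)]
o0=np.array([.638,-.070])
def loc(p,P):
    d=P[:,:2]-p[:2]; c,s=np.cos(p[2]),np.sin(p[2]); x=d[:,0]*c+d[:,1]*s; y=-d[:,0]*s+d[:,1]*c; z=P[:,2]-.035
    a=p[3]; return np.c_[x*np.cos(a)+z*np.sin(a),y,-x*np.sin(a)+z*np.cos(a)]
def seg(Q,a,b):
    a,b=map(np.array,(a,b)); t=np.clip((Q-a)@(b-a)/((b-a)@(b-a)),0,1); return np.linalg.norm(Q-a-t[:,None]*(b-a),axis=1)
p=np.array([*o0,.325,.45])
tip=np.array([.05,.0528,.151]); piv=np.array([.05,-.06,.11])
for it in range(4):
    Q=loc(p,P)
    bar=P[(Q[:,2]>.225)&(Q[:,2]<.265)&(abs(Q[:,1])<.04)&(abs(Q[:,0])<.03)]
    leg=P[(Q[:,2]>.14)&(Q[:,2]<.185)&(abs(abs(Q[:,1])-.07)<.02)&(abs(Q[:,0])<.02)]
    rod=P[(seg(Q,piv+(tip-piv)*.4,piv+(tip-piv)*.85)<.016)]
    def res(p):
        B=loc(p,bar);L=loc(p,leg);S=loc(p,rod)
        return np.r_[np.hypot(B[:,0],B[:,2]-.24)-.01, np.hypot(L[:,0],abs(L[:,1])-.07)-.01 if len(L) else [], seg(S,piv,tip)-.008]
    r=least_squares(res,p,loss="soft_l1",f_scale=.003); p=r.x
    print(p,len(bar),len(leg),len(rod),np.sqrt(np.mean(r.fun**2)))
E
python3 fit2.py
python3 - <<'E'
from h import *
f,W=cloud("side"); 
Z=np.load("pics/side0.npy")
print("drum",W[440,200],W[412,200])
E
```

```text
[ 0.636601   -0.0635734   0.32762345  0.44596192] 624 300 388 0.0013189710115359065
[ 0.63656752 -0.06355761  0.32751574  0.44612436] 618 299 358 0.0012873287334840677
[ 0.63656752 -0.06355761  0.32751574  0.44612436] 618 299 358 0.0012873287336435252
[ 0.63656752 -0.06355761  0.32751574  0.44612436] 618 299 358 0.0012873287336435252
drum [ 0.66870119 -0.29708033  0.06512049] [ 0.64364638 -0.26645284  0.06652661]
```

```bash
cat >> h.py <<'E'
O=np.array([.6366,-.0636]); YAW=.3275; LEAN=.446
ex=np.array([np.cos(YAW),np.sin(YAW)]); ey=np.array([-ex[1],ex[0]])
def F2W(p,a=LEAN):
    x,y,z=p; X=x*np.cos(a)-z*np.sin(a); Z=x*np.sin(a)+z*np.cos(a)
    return np.r_[O+X*ex+y*ey,Z+.035]
def rel(tcp,yaw,s=None):
    s=s or get_state(); R0=R.from_euler("xyz",s["ee_rot"]); R1=R.from_euler("xyz",[np.pi,0,yaw])
    return np.round(R0.inv().apply(np.array(tcp)-s["eef_pos"])*1000,1), np.round((R0.inv()*R1).as_rotvec(degrees=True),1)
E
python3 - <<'E'
from h import *
for z in (.2,.16,.11,.075): 
    p=F2W([.05,.02,z]); print(z,p,rel(p+[0,0,.178],YAW-np.pi/2))
print("bar",F2W([0,0,.24]))
E
```

```text
0.2 [ 0.59119123 -0.05790422  0.23700397] (array([ 569.6, -584.6,  -10.3]), array([  0. ,  -0. , -34.6]))
0.16 [ 0.60752856 -0.05235387  0.20091677] (array([ 559.8, -598.8,   25.8]), array([  0. ,  -0. , -34.6]))
0.11 [ 0.62795023 -0.04541594  0.15580779] (array([ 547.6, -616.6,   70.9]), array([  0. ,  -0. , -34.6]))
0.075 [ 0.64224539 -0.04055939  0.1242315 ] (array([ 539. , -629. ,  102.4]), array([  0. ,  -0. , -34.6]))
bar [ 0.53857602 -0.09690207  0.25152314]
```

>>> drive_tool --pt "0 0 -60 0 0 0 1" --pt "30 -30 -100 0 0 -5 1" --pt "75 -75 -110 0 0 -10 1" --pt "120 -120 -110 0 0 -15 1" --pt "160 -165 -110 0 0 -20 1" --pt "200 -205 -110 0 0 -25 1" --pt "240 -245 -110 0 0 -30 1" --pt "280 -290 -110 0 0 -34.6 1" --pt "325 -335 -110 0 0 -34.6 1" --pt "370 -380 -110 0 0 -34.6 1" --pt "410 -420 -110 0 0 -34.6 1" --pt "450 -460 -110 0 0 -34.6 1" --grip_force 25

```text
t: 1.8
eef_pos: [0.5044, 0.0892, 0.515]
ee_rot: [-3.141, 0.0, -1.243]
force: [0.1, 0.7, 1.3]
width: 0.0003
```

Run:
```python
from h import *
s=get_state(); print(s["t"],s["eef_pos"],s["ee_rot"],s["q"],s["force"],s["width"])
for z in (.22,.16,.11,.075): 
    p=F2W([.05,.02,z]); print(z,rel(p+[0,0,.178],YAW-np.pi/2,s))
```

```text
1.8 [0.50436002 0.08916819 0.5150114 ] [-3.14075972e+00  1.93269293e-04 -1.24282900e+00] [ 5.58819734e-01  3.16351449e-02 -1.53078531e-01  2.48100924e-06
 -1.38522760e+00  1.33994338e+00] [0.12953046 0.70814269 1.33337993] 0.00029253125671913245
0.22 (array([167.2, -26.1,  82. ]), array([-0.,  0.,  0.]))
0.16 (array([167.2, -52. , 136.1]), array([-0.,  0.,  0.]))
0.11 (array([167.3, -73.5, 181.2]), array([-0.,  0.,  0.]))
0.075 (array([167.3, -88.6, 212.8]), array([-0.,  0.,  0.]))
```

>>> drive_tool --pt "50 -8 0 0 0 0 1" --pt "100 -16 10 0 0 0 1" --pt "140 -22 40 0 0 0 1" --pt "167 -26 75 0 0 0 1" --pt "167 -39 109 0 0 0 1" --pt "167 -46 122 0 0 0 1" --pt "167 -46 122 0 0 0 1"

```text
t: 2.68
eef_pos: [0.6015, -0.0517, 0.3922]
ee_rot: [3.14, -0.0, -1.242]
force: [0.3, 0.8, 1.1]
width: 0.0003
```

Run:
```python
from h import *
s=get_state(); print(s["eef_pos"],s["force"])
f,W=save("side","side1"); cv2.imwrite("pics/s1c.png",cv2.resize(f["img"][120:420,120:440,::-1],None,fx=2,fy=2))
```

```text
[ 0.60152012 -0.05169479  0.39223387] [0.28536669 0.80722114 1.05906944]
```

View pics/s1c.png

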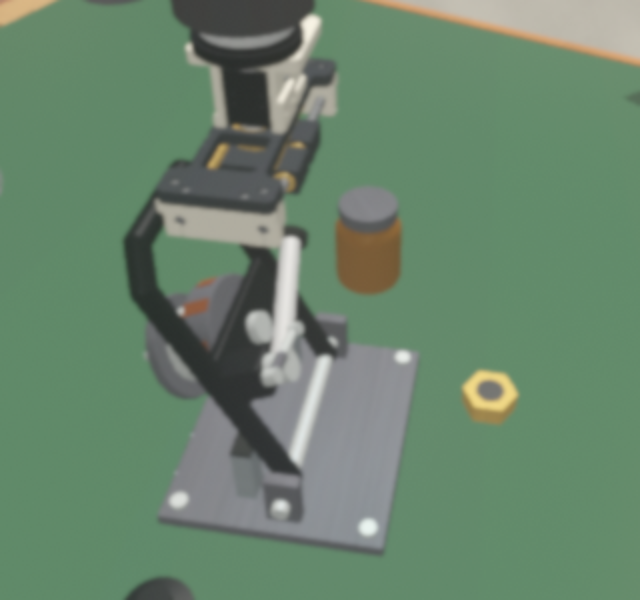

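Run:
```python
from h import *
p=np.array([[.6015,-.0517,.214],[.6015,-.0517,.28],F2W([.05,.0528,.151]),F2W([.05,-.06,.11]),F2W([0,0,.24])])
print((proj("side",p)-[120,120])*2)
s=get_state()
for z in (.16,.11,.075): 
    q=F2W([.05,.02,z]); print(z,rel(q+[0,0,.178],YAW-np.pi/2,s))
```

```text
[[267.34423253 233.79281927]
 [260.49815748 164.51060637]
 [290.13698904 232.26421588]
 [278.76630112 365.93585442]
 [159.18287949 202.82177845]]
0.16 (array([ 2.6, -5.5, 15.2]), array([-0.1, -0. ,  0.1]))
0.11 (array([  2.6, -27. ,  60.3]), array([-0.1, -0. ,  0.1]))
0.075 (array([  2.6, -42. ,  91.9]), array([-0.1, -0. ,  0.1]))
```

The side crop shows the gripper body above the stand and hiding the fingertips (about (267,234)). The stand foot is at (295,240), and the force reading shows no contact. Pressing now.

>>> drive_tool --pt "2 -6 15 0 0 0 1" --pt "2 -13 30 0 0 0 1" --pt "2 -20 45 0 0 0 1" --pt "2 -27 60 0 0 0 1"

```text
t: 3.28
eef_pos: [0.628, -0.0449, 0.3315]
ee_rot: [3.141, 0.0, -1.242]
force: [0.3, 1.0, 3.3]
width: 0.0001
```

>>> drive_tool --pt "0 -5 11 0 0 0 1" --pt "0 -10 21 0 0 0 1" --pt "0 -15 31 0 0 0 1" --pt "0 -15 31 0 0 0 1"

```text
t: 3.78
eef_pos: [0.6416, -0.0404, 0.3004]
ee_rot: [3.14, 0.0, -1.243]
force: [0.9, -0.6, 0.3]
width: 0.0005
```

Run:
```python
from h import *
s=get_state(); print(s["eef_pos"],s["force"])
f,W=save("side","side2"); cv2.imwrite("pics/s2c.png",cv2.resize(f["img"][120:420,120:440,::-1],None,fx=2,fy=2))
```

```text
[ 0.64159148 -0.04039702  0.30041798] [ 0.90802581 -0.6001818   0.33478015]
```

View pics/s2c.png

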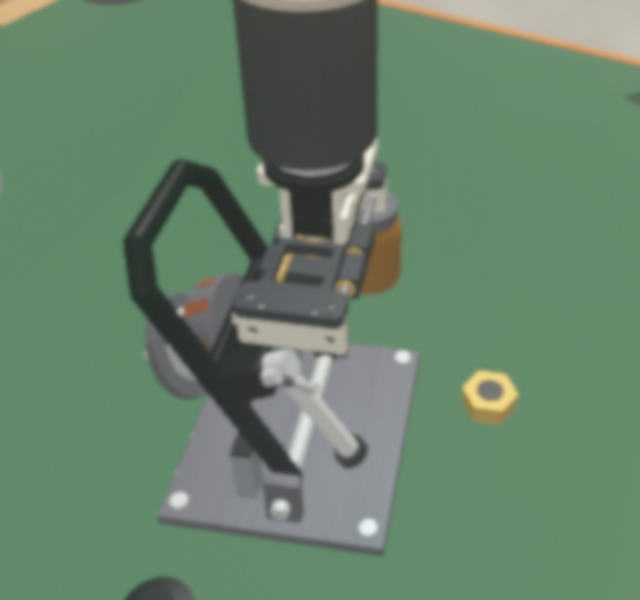

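The stand has snapped down: its foot is now at (350,450) in the crop, and the contact force is gone. Next I retract and go above the bar.

Run:
```python
from h import *
b=F2W([0,0,.24]); print(rel(b+[0,0,.159+.08],YAW-np.pi),rel(b+[0,0,.159],YAW-np.pi))
```

```text
(array([  20.2,  115.9, -189.2]), array([ 0., -0., 90.])) (array([  20.2,  115.9, -109.2]), array([ 0., -0., 90.]))
```

>>> drive_tool --pt "0 0 -50 0 0 0 1" --pt "0 0 -110 0 0 0 1" --pt "0 0 -170 0 0 0 0.5" --pt "0 20 -195 0 0 10 -1" --pt "10 50 -195 0 0 20 -1" --pt "20 80 -195 0 0 30 -1" --pt "20 116 -195 0 0 40 -1" --pt "20 116 -195 0 0 50 -1" --pt "20 116 -195 0 0 60 -1" --pt "20 116 -195 0 0 70 -1" --pt "20 116 -195 0 0 80 -1" --pt "20 116 -195 0 0 90 -1"

```text
t: 5.32
eef_pos: [0.5379, -0.0968, 0.4975]
ee_rot: [-3.141, 0.001, -2.819]
force: [-0.5, 0.2, -0.1]
width: 0.087
```

Run:
```python
from h import *
s=get_state(); print(s["q"],s["force"],s["width"])
b=F2W([0,0,.24]); print(rel(b+[0,0,.159],YAW-np.pi))
```

```text
[ 1.80452573e-01  9.79416099e-02 -1.19735983e-01  4.88641297e-05
 -1.35182809e+00  1.41833135e-01] [-0.54858198  0.1617212  -0.0830944 ] 0.08696644995000771
(array([-0.5, -0.3, 86.9]), array([-0. ,  0.1, -0.3]))
```

>>> drive_tool --pt "0 0 45 0 0 0 -1" --pt "0 0 87 0 0 0 -1" --pt "0 0 87 0 0 0 -1" --pt "0 0 87 0 0 0 1" --pt "0 0 87 0 0 0 1" --pt "0 0 87 0 0 0 1" --pt "0 0 87 0 0 0 1" --pt "0 0 87 0 0 0 1" --pt "0 0 87 0 0 0 1" --grip_force 30

```text
t: 6.45
eef_pos: [0.5383, -0.0967, 0.4097]
ee_rot: [-3.142, -0.0, -2.814]
force: [0.3, -0.1, -0.1]
width: 0.0332
```

Run:
```python
from h import *
s=get_state(); print(s["width"],s["force"],s["moment"])
b0=F2W([0,0,.24])
R0=R.from_euler("xyz",s["ee_rot"])
for k in range(1,15):
    a=LEAN*(1-k/14); print(k,np.round(R0.inv().apply(F2W([0,0,.24],a)-b0)*1000,1))
```

```text
0.03316740392918985 [ 0.32914855 -0.09371353 -0.14758594] [ 0.04657165 -0.01895423  0.04992568]
1 [-6.9 -0.  -3.2]
2 [-14.   -0.   -6.2]
3 [-21.1  -0.   -8.9]
4 [-28.4  -0.  -11.4]
5 [-35.7  -0.  -13.7]
6 [-43.   -0.  -15.7]
7 [-50.4  -0.  -17.5]
8 [-57.9  -0.  -19.1]
9 [-65.5  -0.  -20.4]
10 [-73.   -0.  -21.5]
11 [-80.6  -0.  -22.4]
12 [-88.2  -0.1 -23. ]
13 [-95.9  -0.1 -23.4]
14 [-1.035e+02 -1.000e-01 -2.350e+01]
```

Still closing (33 mm); give it time.

>>> drive_tool --pt "0 0 0 0 0 0 1" --pt "0 0 0 0 0 0 1" --pt "0 0 0 0 0 0 1" --pt "0 0 0 0 0 0 1" --pt "0 0 0 0 0 0 1"

```text
t: 7.08
eef_pos: [0.5388, -0.0965, 0.4097]
ee_rot: [-3.141, 0.001, -2.813]
force: [5.5, 0.9, -3.1]
width: 0.0192
```

>>> drive_tool --pt "-3.5 0 -1.6 0 0 0 1" --pt "-7 0 -3.2 0 0 0 1" --pt "-10.5 0 -4.7 0 0 0 1" --pt "-14 0 -6.2 0 0 0 1" --pt "-17.5 0 -7.6 0 0 0 1" --pt "-21 0 -8.9 0 0 0 1" --pt "-24.7 0 -10.2 0 0 0 1" --pt "-28.4 0 -11.4 0 0 0 1" --pt "-32 0 -12.6 0 0 0 1" --pt "-35.7 0 -13.7 0 0 0 1" --pt "-39.3 0 -14.7 0 0 0 1" --pt "-43 0 -15.7 0 0 0 1"

```text
t: 8.57
eef_pos: [0.5766, -0.0838, 0.4256]
ee_rot: [3.141, -0.008, -2.814]
force: [-11.1, -1.5, 7.7]
width: 0.019
```

>>> drive_tool --pt "-7.4 0 -1.8 0 0 0 1" --pt "-11 0 -2.6 0 0 0 1" --pt "-15 0 -3.4 0 0 0 1" --pt "-22.5 0 -4.7 0 0 0 1" --pt "-30 0 -5.8 0 0 0 1" --pt "-34 0 -6.3 0 0 0 1" --pt "-38 0 -6.8 0 0 0 1" --pt "-45.2 0 -7.3 0 0 0 1" --pt "-49 0 -7.5 0 0 0 1" --pt "-53 0 -7.7 0 0 0 1" --pt "-53 0 -7.7 0 0 0 1"

```text
t: 9.95
eef_pos: [0.6282, -0.0665, 0.4337]
ee_rot: [-3.141, -0.004, -2.814]
force: [-5.0, -2.1, 5.4]
width: 0.019
```

```bash
cat > up.py <<'E'
import sys
from h import *
s=get_state(); print(s["eef_pos"],s["force"],s["moment"],s["width"])
g=s["eef_pos"]+R.from_euler("xyz",s["ee_rot"]).apply([0,0,.1593]); d=g[:2]-O
print("grasp foot x,y,z",d@ex,d@ey,g[2],"tilt deg",np.degrees(np.arctan2(d@ex,g[2]-.035)))
# image-based: leg points in the side/top clouds
for n in("side","top"):
    f,W=cloud(n); P=W.reshape(-1,3); I=f["img"].reshape(-1,3).max(1)
    k=np.isfinite(P[:,0])&(I<75); P=P[k]; D=P[:,:2]-O; x,y,z=D@ex,D@ey,P[:,2]-.035
    L=[]
    for sg in(-1,1):
        m=(abs(y-sg*.07)<.013)&(abs(x)<.06)&(z>.03)&(z<.18)
        print(n,sg,m.sum(),end=" ")
        if m.sum()>30:
            a=np.polyfit(z[m],x[m],1); print("slope deg",np.degrees(np.arctan(a[0])),"x at z.1",np.polyval(a,.1))
            
f,W=save("side",sys.argv[1]); cv2.imwrite(f"pics/{sys.argv[1]}c.png",cv2.resize(f["img"][120:420,120:440,::-1],None,fx=2,fy=2))
E
python3 up.py side3
```

```text
[ 0.6282089  -0.06648403  0.43372608] [-5.00939177 -2.06805976  5.4064672 ] [-0.64930934  2.07515705  0.05068358] 0.019049106262954675
grasp foot x,y,z -0.009468198094980937 -0.00012986167557816822 0.27442722770438904 tilt deg -2.26459319481751
side -1 1139 slope deg -0.41308592662375576 x at z.1 0.0039020281093691397
side 1 377 slope deg -3.654385310606997 x at z.1 0.0010548758835905161
top -1 0 top 1 0
```

View pics/side3c.png

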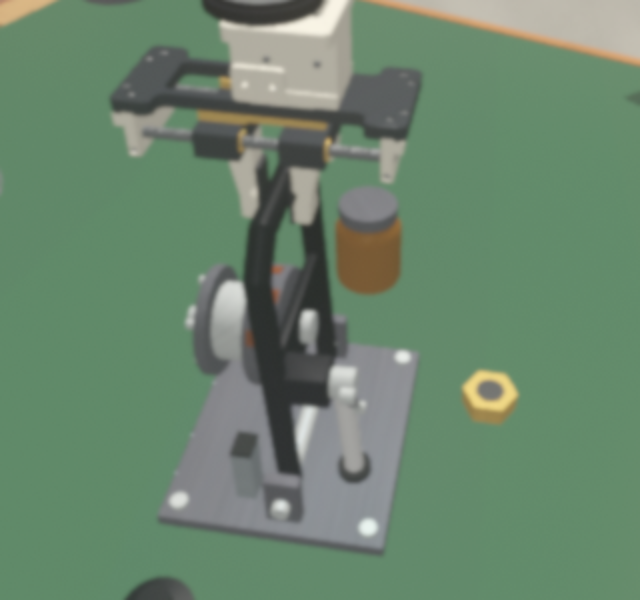

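The frame is nearly upright, gripped by the bar at (275,200), with the stand still down (foot at (355,465)). It is about 2.3° short.

>>> drive_tool --pt "-3 0 -0.2 0 0 0 1" --pt "-6 0 -0.4 0 0 0 1" --pt "-9.5 0 -0.6 0 0 0 1" --pt "-9.5 0 -0.6 0 0 0 1" --pt "-9.5 0 -0.6 0 0 0 1" --pt "-9.5 0 -0.6 0 0 0 1"

```text
t: 10.85
eef_pos: [0.6374, -0.0634, 0.4342]
ee_rot: [-3.141, -0.002, -2.814]
force: [-3.5, -2.4, 5.8]
width: 0.0191
```

```bash
cat >> up.py <<'E'
from scipy.optimize import least_squares
P=W.reshape(-1,3); k=np.isfinite(P[:,0]); P=P[k]; I=f["img"].reshape(-1,3)[k].max(1)
D=P[:,:2]-O; Q=np.c_[D@ex,D@ey,P[:,2]-.035]
def rot(a): return np.c_[Q[:,0]*np.cos(a)+Q[:,2]*np.sin(a),Q[:,1],-Q[:,0]*np.sin(a)+Q[:,2]*np.cos(a)]
a=-np.arctan2(d@ex,g[2]-.035)
for _ in range(4):
    q=rot(a); m=(abs(q[:,0])<.018)&(abs(q[:,1]+.07)<.018)&(q[:,2]>.05)&(q[:,2]<.18)&(I<90)
    r=least_squares(lambda p:(np.hypot(rot(p[0])[m,0]-p[2],q[m,1]+.07-p[1])-.01),[a,0,0],loss="soft_l1",f_scale=.002); a=r.x[0]
print("leg fit lean deg",np.degrees(a),"dx,dy mm",r.x[[2,1]]*1000,m.sum())
r=least_squares(lambda p:(np.hypot(rot(p[0])[m,0],q[m,1]+.07-p[1])-.01),[a,0],loss="soft_l1",f_scale=.002); print("fixed axis lean",np.degrees(r.x[0]))
# square stand/hub check: stand foot
E
python3 up.py side4
```

```text
[ 0.63737762 -0.06340389  0.43418465] [-3.48789525 -2.38732796  5.76856871] [-1.0113719   1.94594819  0.03684623] 0.01910850576572108
grasp foot x,y,z 0.0004183550392271124 -0.000163578448211649 0.27488513793521696 tilt deg 0.09992262960012957
side -1 1059 slope deg 1.6420623564846475 x at z.1 0.007304238187329977
side 1 326 slope deg -2.404531432219532 x at z.1 0.0052116200077302575
top -1 0 top 1 0 leg fit lean deg 0.5760595878084604 dx,dy mm [2.75573502 0.78497902] 859
fixed axis lean -0.6086888800960725
```

>>> drive_tool --pt "0 0 0 0 0 0 1" --pt "0 0 0 0 0 0 1" --pt "0 0 0 0 0 0 1" --pt "0 0 0 0 0 0 1" --pt "0 0 0 0 0 0 1" --pt "0 0 0 0 0 0 1"

```text
t: 11.75
eef_pos: [0.6374, -0.0634, 0.4342]
ee_rot: [-3.141, -0.002, -2.814]
force: [-4.5, -3.1, 4.6]
width: 0.019
```

```bash
python3 up.py side5 | tail -3
```

```text
side 1 325 slope deg -2.538859923454586 x at z.1 0.0052099339877581564
top -1 0 top 1 0 leg fit lean deg 0.6317069213551021 dx,dy mm [2.89925466 0.78966306] 854
fixed axis lean -0.6119758916454426
```

View pics/side5c.png

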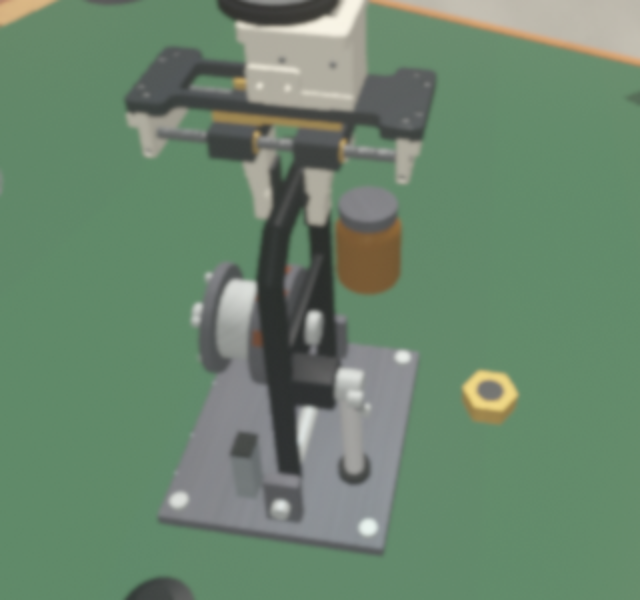

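The frame is upright and held by the bar at about (290,195). The stand is fully down, with its foot at (355,467), and the jar, nut and drum look unmoved.

```bash
python3 -c "
from station import *
print(job_done())"
```

```text
the job is handed in; nothing more can be done
None
```

I pressed the side stand past its dead centre and it snapped fully down. I then gripped the top bar, raised the frame to upright, and handed the job in at about 12 s with the gripper still holding it.

**Uprightness:** the gripper position puts the frame 0.1° past upright. Two fits to the camera depth disagree slightly, giving leans of +0.6° and −0.6°, which is within calibration error. The rough straight-line slopes of the two legs were noisier (about +1.6° and −2.5°), so I did not rely on them.

**Hold:** the pose and grip stayed steady over a further 0.9 s. The bar reads 19 mm between the fingers, and the force on the wrist was about 7 N.

**Stand and other parts:** the last picture shows the stand down. The jar, nut and drum look unmoved in it; only part of the drum is in that crop, and I did not measure their positions again.

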